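Open the filter bay of a bench particle counter

TASK

Uncover the particle counter's filter for inspection: press the blue snap tab in until the grey cover springs forward, then push on the back of the cover's ridge to slide it along its rails off its seat and onto the parking deck, all the way to the end stop, so that the filter is fully bare. Only push with the fingertips: do not pinch or lift the cover, do not touch the filter, and leave the other things on the bench where they are.

Things in the scene. Friction and masses are not known exactly. Their poses are not given: they have to be found in the camera images.
- counter: White bench particle counter, 290x112 mm, heavy, does not move. Frame: origin on the bench under the filter bay, z up, +x along its length from the blue snap tab (rear end at x = -134 mm) to the display console. Seat and parking deck lie 50 mm above the bench, side rails reach 56 mm, lips over the seat 59 mm, two pockets beside the tab (31 to 43 mm off the centre line) 57 mm.
- end_stop (a point): Middle of the end stop, the upright wall of the console at the far end of the bare parking deck, at counter x = +111 mm, 53 mm above the bench. The front edge of the pushed cover ends here. The console behind it is 85 mm high, its steel inlet 116 mm.
- cover: Grey loose filter cover, 82 mm (x) by 84 mm (y), plate 5 mm thick, about 90 g; origin at the centre of the plate's underside, axes as the counter's; at counter x = -17 mm when locked. Pressing the tab frees it and two spring pins shove it 6 to 9 mm in +x. Then a light push (1 to 5 N) slides it in +x, 86 mm in all, to the end stop (origin at x = +69 mm). Lips stop it being lifted off the seat.
- ridge_back (a point): Middle of the upright back face of the cover's thumb ridge, which looks to the counter's -x, towards the tab. The face is 66 mm wide and reaches from 55 to 71 mm above the bench; this point is 64 mm above it, and 41 mm behind the cover's origin. It moves with the cover.
- ramp: Sloped front of the thumb ridge, part of the cover (origin as the cover's): 45 degrees from the ridge's top, 71 mm above the bench, down to the plate over 15 mm in +x. Fingers bear on it only if the ridge is pinched or pulled.
- tab_top (a point): Middle of the top of the snap tab's blue ribbed pad, 56 to 57 mm above the bench when up; pad 26 mm (counter x) by 28 mm (y), 28 mm behind the ridge's back face while the cover is locked. It is pressed straight down about 4 mm against a spring, with 3 to 8 N.
- tab (a joint): Snap tab's angle in rad: 0 up (locked), 0.095 pressed to its stop; its tooth is clear of the cover from about 0.06. It springs back towards 0, but stays partly down while the cover lies over the tooth.
- filter: Filter element in the bay under the cover, 50x62 mm, fixed, blue frame with white pleats; origin at the centre of its underside. Its top is 9 mm below the deck.
- spare_filter: loose spare filter element, 50x62x12 mm, blue frame with white pleats, lying on the bench; origin at the centre of its underside. A bystander
- shipper_0: round translucent-white wafer shipper, 71x64x11 mm; origin at the centre of its underside. A bystander
- tape_roll: roll of blue tape, 69 mm across, 19 mm high; origin at the centre of its underside. A bystander
- petri_dish: clear petri dish, 60 mm across, 15 mm high; origin at the centre of its underside. A bystander
- screwdriver: screwdriver with orange-red handle, 140 mm long, lying flat. A bystander
- tweezers_b: black tweezers, 125 mm long, lying flat. A bystander
- spare_chuck: yellowish round chuck, 52 mm across, 18 mm high; origin at the centre of its underside. A bystander

How it is judged (in metres and radians):
On the way, in this order (a step that is already met when the one before it is completed fails the run):
1. the fingers press the snap tab in and the cover springs at least 3 mm forward, off the tooth (value of joint tab above 0.05 rad and contact force between the fingers and tab above 0.5 N and x of cover in the frame of counter above -0.014 m), for 0.05 s.
2. the cover lies on the parking deck, the filter bare (x of cover in the frame of counter above 0.061 m and z of cover in the frame of counter below 0.055 m), for 0.1 s.
At the end, for the whole second after the job is handed in: The cover lies flat and at rest between the rails of the parking deck, within 8 mm of the end stop (its origin at least 61 mm along the counter's +x), straight to 0.08 rad, and the snap tab has sprung back up (x of cover in the frame of counter between 0.061 and 0.074 m and y of cover in the frame of counter between -0.005 and 0.005 m and z of cover in the frame of counter between 0.047 and 0.054 m and angle between cover's own z axis and vertical below 0.06 rad and angle between the x axis of cover and the x axis of counter, either way round below 0.08 rad and linear speed of cover below 0.01 m/s and value of joint tab below 0.02 rad); the robot touches nothing.
It fails at once if the cover is lifted (more than 8 mm off its seat or deck) or tipped (z of cover in the frame of counter above 0.058 m or angle between cover's own z axis and vertical above 0.2 rad).
It fails at once if the cover's ridge is pinched or pulled by its sloped front (over 1.5 N) (contact force between the fingers and ramp above 1.5 N).
It fails at once if the filter is touched (contact force between any of the arm, the fingers and filter above 0.3 N).
It fails at once if another thing on the bench is moved by more than 15 mm (distance of any of spare_filter, shipper_0, tape_roll, petri_dish, screwdriver, tweezers_b, spare_chuck from where it was at the start of the episode above 0.015 m).
It also fails if it takes over 38 s, if anything falls off the work surface, if the arm or the gripper's body presses on something with over 40 N, if the wrist force passes 120 N, or if a joint passes its speed limit or range.

ROBOT

A 7-joint arm with a two-finger parallel gripper is mounted at the origin on a cart in front of the work surface, level with it; the furniture and walls round the work are solid. World frame = base frame: x ahead of the robot, y to its left, z up, the work surface at z = 0. Lengths are in m, angles in degrees, forces in N, time in s.
With the tool pointing down it reaches from about 0.425 to 0.875 m from the base axis. Payload 8.4 kg.
Tool frame: the origin (TCP) lies midway between the tips of the shut fingers; the grasp point (between the pads) lies 19 mm behind it; z points along the fingers, y is the line along which they close (so a half turn about z gives the same grasp; the last joint's range is limited). The gripper opens to 87 mm and grips with 3 to 60 N. Pads are 19 mm wide; open, the fingers measure 117 mm over their backs; the gripper's body (75 mm by 190 mm) begins 51 mm behind the grasp point.
Start: joints at [70.29, 19.091, 2.286, 83.961, -0.768, 76.965, -3.352], TCP at [0.158, -0.631, 0.195] pointing down, gripper open.
Joint ranges: [-147.57, 147.57], [-21.85, 119.76], [-74.77, 79.35], [14.55, 137.4], [-85.83, 265.84], [4.83, 119.75], [-152.11, 152.11]. Speed limits (degrees/s): [127.2, 127.2, 159.86, 159.86, 180, 180, 180].

INTERFACE

Orientations are given as a 3x3 rotation matrix whose columns are the frame's x, y, z axes.
In Python, from rig import bot, eyes, finder gives the robot as it stands. The module is installed in compiled form; this text tells all that it offers.
- The arm moves only by the tool move_arm, never from a script. Its arguments are lists of equal length, an entry for each row: "jaw": the opening, from 0 (shut) to 1 (fully open); "dp": the shift along the tool's x, y, z scaled (see below), a list of three; "turn": the turn, a rotation vector about the tool's x, y, z scaled (see below), a list of three. In form: {"jaw": [jaw, ...], "dp": [[x, y, z], ...], "turn": [[rx, ry, rz], ...]}. A call has 1 to 5 rows; each row shifts and turns the commanded pose from where the row before left it, along the tool's axes as they then stand; what a row does not reach is not made up. The controller multiplies each number of a shift by 0.2 m and each number of a turn by pi rad. A row lasts 1/8 s, in which the tool goes at most 62.5 mm and 10.7 degrees, less where a joint would pass 70% of its speed; a pose out of reach is approached as far as the arm can. A call with a number of a shift or a turn outside -1 to 1 is refused whole. A call with a gripper value outside its range is refused whole. The fingers move at their own pace and stop on an object; "newtons" is the grip in N (left out, the last holds). Time passes only in rows, so rows that do not move let the fingers close. It gives the time, the measured TCP pose, the force, the opening and the grip force at its end, in the units of the state.
- bot.read_state(): the state, without advancing time (a new reading comes with each control period).
- eyes.get_image(name): name is "side" or "top"; returns the picture (420x560x3 uint8, red, green, blue); there is no depth.
- eyes.camera_model(name): a dict with "fx", "fy", "cx", "cy" (pixels), "R" (3x3) and "t" (3): a world point X has camera coordinates R X + t. Camera axes: x right, y down, z forward; pixel columns grow to the right and rows downward; lengths in m; the calibration is good to about 2 mm. A picture is of the moment at which its call begins. camera_model takes no time and is no camera call.
- bot.hand_in(): hands the job in; it is judged then, once.
Trained networks look in the newest picture that a camera, given by its name, has taken for a name from the list of things; names that differ only in an ending like _2 or _b are one class to them, and where a whole thing is asked for, a point or a joint stands for the part that bears it (a point fixed in the world has none). Each returns a list of dicts, best first, with "confidence" (0 to 1); they miss things now and then, are a little off and sometimes report something else, mostly with a low value. They report only what shows in the picture. A call takes as long as a camera call.
- finder.spot_in(thing, camera): "location" ([column, row] in pixels, amid what is visible of it).
The state is a dict: "t": time; "joints": joint angles; "joint_velocities": joint speeds; "tau": joint torques, N m; "eef_pos": TCP position; "orientation": TCP orientation; "force": force on the tool from outside, world axes, zero at the start; "ft_torque": the same for the moment, N m; "width": opening from 0.0 (shut) to 1.0 (fully open); "finger_force": force on a finger pad.
Only numpy, scipy, OpenCV 4.12 (cv2) and the standard library are available. Lean on these libraries where they do the work, as an engineer would, in place of code of your own. Each camera call takes 0.05 s, during which the arm holds its last target. There are 200 camera calls.

## Working session

There is one attempt and no reset: what is moved stays moved. The work goes in short steps, Python scripts to look and compute and a tool call to move; the robot and the scene stay as the last step left them, time stands still between calls to the robot, and variables do not carry over. Pictures are saved under pics/ and viewed, at most 10 in all, crops included, and the job is handed in when it is done.

Besides the shell and the picture viewer there is one more tool, called after "Emit:" as a command line: name --argument value ..., lists and objects as JSON in quotes. move_arm: Moves the arm, as the interface text tells. Shifts and turns lie within -1 to 1; 1 stands for 0.2 m of shift or pi rad of turn. Its arguments: {"type":"object","properties":{"jaw":{"type":"array"},"dp":{"type":"array"},"turn":{"type":"array"},"newtons":{"type":"number"}},"required":["jaw","dp","turn"]}

```bash
mkdir -p pics
cat > h.py <<'E'
import numpy as np, cv2
from rig import bot, eyes, finder
def ray(cam,uv,z):
    m=eyes.camera_model(cam);R=np.array(m['R']);t=np.array(m['t'])
    d=R.T@np.array([(uv[0]-m['cx'])/m['fx'],(uv[1]-m['cy'])/m['fy'],1]);c=-R.T@t
    return c+d*(z-c[2])/d[2]
def proj(cam,X):
    m=eyes.camera_model(cam);p=np.array(m['R'])@X+np.array(m['t'])
    return p[0]/p[2]*m['fx']+m['cx'],p[1]/p[2]*m['fy']+m['cy']
E
python3 - <<'E'
from h import *
for c in('top','side'):
    im=eyes.get_image(c);cv2.imwrite(f'pics/{c}0.png',im[:,:,::-1])
    for n,z in(('tab_top',.0565),('ridge_back',.064),('end_stop',.053),('cover',.055),('counter',.05)):
        for r in finder.spot_in(n,c)[:2]: print(c,n,np.round(r['location'],1),round(r['confidence'],2),ray(c,r['location'],z).round(4))
    m=eyes.camera_model(c);print(m['fx'],(-np.array(m['R']).T@m['t']).round(3))
s=bot.read_state();print(s['t'],s['eef_pos'],s['orientation'],s['force'])
E
```

```text
top tab_top [202.1 234.1] 0.68 [0.4975 0.1317 0.0565]
top tab_top [335.9 222.5] 0.33 [ 0.5282 -0.2056  0.0565]
top ridge_back [193.1 206.1] 0.23 [0.5674 0.1547 0.064 ]
top end_stop [190.7 186.4] 0.67 [0.6193 0.1635 0.053 ]
top cover [192.8 207.9] 0.86 [0.5639 0.1567 0.055 ]
top counter [194. 213.] 0.74 [0.5515 0.1541 0.05  ]
top counter [189.4 183.3] 0.63 [0.6278 0.1675 0.05  ]
543.3075360764549 [ 0.398 -0.044  1.423]
side tab_top [251.1 191.4] 0.62 [0.4866 0.1031 0.0565]
side ridge_back [266.4 178.7] 0.73 [0.5703 0.1637 0.064 ]
side end_stop [282.7 182.9] 0.64 [0.6195 0.1279 0.053 ]
side cover [267.4 182.6] 0.65 [0.568  0.1491 0.055 ]
side counter [283.7 184.4] 0.66 [0.6201 0.1206 0.05  ]
506.63932948005225 [-0.074 -1.39   0.843]
0.6 [ 0.15751175 -0.63059824  0.19527343] [[ 9.70193089e-01  2.42333180e-01  2.39120061e-05]
 [ 2.42333179e-01 -9.70193089e-01  2.03316951e-05]
 [ 2.81263074e-05 -1.39309977e-05 -1.00000000e+00]] [ 0.20087048 -0.11526073  0.08787494]
```

View pics/top0.png

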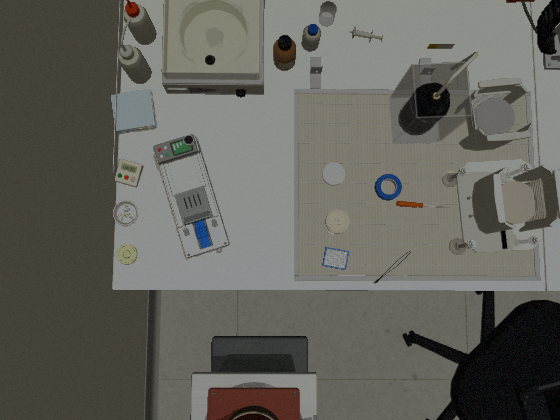

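View pics/side0.png

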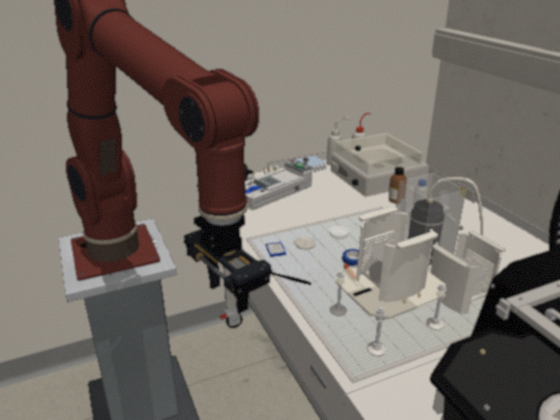

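```bash
cat >> h.py <<'E'
def model(x,y,yaw,cx=-.017):
    c,s=np.cos(yaw),np.sin(yaw)
    W=lambda p:np.array([x+c*p[0]-s*p[1],y+s*p[0]+c*p[1],p[2]])
    box=lambda a,b,w,z:[W(p) for p in((a,-w,z),(a,w,z),(b,w,z),(b,-w,z))]
    return W,dict(body=box(-.134,.156,.056,.05),cover=box(cx-.041,cx+.041,.042,.055),tab=box(-.099,-.073,.014,.0565),ridge=box(cx-.041,cx-.040,.033,.071),stop=box(.111,.112,.042,.05),cons=box(.111,.156,.056,.085))
def overlay(cam,im,pose,fn,ctr,k=7,cx=-.017,hw=(57,42)):
    u0,v0=int(ctr[0]-hw[0]),int(ctr[1]-hw[1])
    b=cv2.resize(im[v0:v0+2*hw[1],u0:u0+2*hw[0],::-1],None,fx=k,fy=k,interpolation=cv2.INTER_CUBIC)
    cols=dict(body=(0,255,0),cover=(0,0,255),tab=(0,255,255),ridge=(255,0,255),stop=(255,255,0),cons=(0,128,255))
    if pose is not None:
        for n,P in model(*pose,cx)[1].items():
            q=np.array([[(a-u0+.5)*k,(c-v0+.5)*k] for a,c in(proj(cam,p) for p in P)]).astype(int)
            cv2.polylines(b,[q],True,cols[n],1)
    cv2.imwrite(fn,b)
E
python3 - <<'E'
from h import *
import cv2
im=eyes.get_image('top')
hsv=cv2.cvtColor(im,cv2.COLOR_RGB2HSV)
m=cv2.inRange(hsv,(100,120,60),(130,255,255));m[:215]=0;m[260:]=0;m[:,:180]=0;m[:,235:]=0
v,u=np.nonzero(m);print(len(u),u.mean(),v.mean());r=cv2.minAreaRect(np.c_[u,v].astype(np.float32));print(r)
yaw=np.radians(17.3);tab=ray('top',(u.mean(),v.mean()),.0565)
o=tab[:2]+.086*np.array([np.cos(yaw),np.sin(yaw)]);print(tab,o)
overlay('top',im,(*o,yaw),'pics/ov1.png',(191,197),k=6,hw=(62,50) if 0 else (55,50+15*0))
s=bot.read_state();print(proj('top',s['eef_pos']),proj('side',s['eef_pos']))
E
```

```text
277 202.07220216606498 233.4476534296029
((201.84649658203125, 233.67431640625), (27.37665367126465, 10.950661659240723), 75.0685806274414)
[0.499121   0.13179641 0.0565    ] [0.58123043 0.15737065]
(np.float64(537.2304380398945), np.float64(384.6462841853579)) (np.float64(228.95381599684143), np.float64(309.11653581600365))
```

View pics/ov1.png

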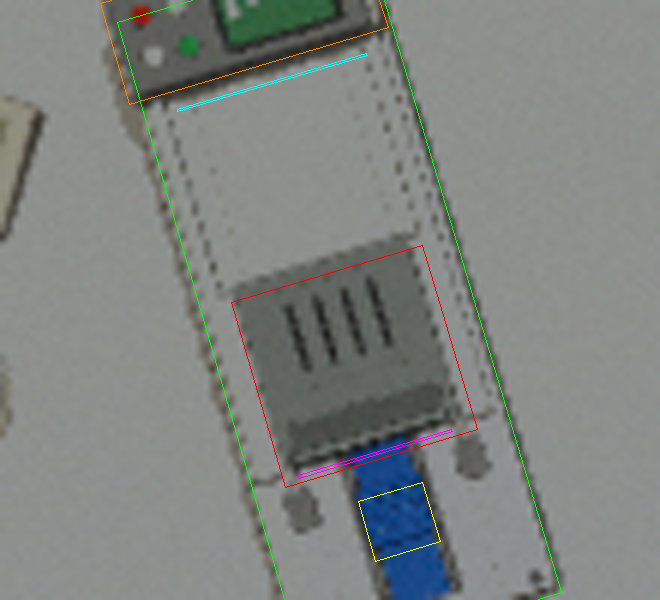

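Emit:
move_arm --jaw '[0,0,0,0,0]' --dp '[[0,0,-0.3],[0.24,-0.24,-0.1],[0.24,-0.24,0],[0.24,-0.24,0],[0.24,-0.24,0]]' --turn '[[0,0,-0.0183],[0,0,0],[0,0,0],[0,0,0],[0,0,0]]' --newtons 10

```text
t: 1.27
eef_pos: [0.2732, -0.4096, 0.2732]
orientation: [[0.955, 0.298, 0.0], [0.298, -0.955, -0.001], [0.0, 0.001, -1.0]]
force: [0.4, -0.0, 1.2]
width: 0.514
finger_force: 0.0
```

Emit:
move_arm --jaw '[0,0,0,0,0]' --dp '[[0.21,-0.21,0],[0.21,-0.21,0],[0.2,-0.22,0],[0.2,-0.22,0],[0.2,-0.22,0]]' --turn '[[0,0,0],[0,0,0],[0,0,0],[0,0,0],[0,0,0]]'

```text
t: 1.9
eef_pos: [0.4035, -0.1427, 0.2733]
orientation: [[0.955, 0.298, 0.001], [0.298, -0.955, -0.001], [0.001, 0.001, -1.0]]
force: [0.7, -0.3, 0.1]
width: 0.018
finger_force: 0.0
```

```bash
python3 -c "
from h import *
s=bot.read_state();print(s['t'],s['eef_pos'],s['joints'],s['width'])
R=np.array(s['orientation']);t=np.array([.4985+.0045,.1326+.001,.12]);print(R.T@(t-s['eef_pos'])/.2)"
```

```text
1.9 [ 0.4034559  -0.14269286  0.27325148] [ 43.71975712  -8.31840222 -26.51363247 104.09928042  -3.70005853
  83.3111921  -54.81285608] 0.017709410451952554
[ 0.88584516 -1.17152     0.76559719]
```

Emit:
move_arm --jaw '[0,0,0,0,0]' --dp '[[0.17,-0.23,0],[0.17,-0.23,0.1],[0.17,-0.23,0.1],[0.17,-0.23,0.1],[0,0,0.2]]' --turn '[[0,0,0],[0,0,0],[0,0,0],[0,0,0],[0,0,0]]'

```text
t: 2.52
eef_pos: [0.4795, 0.0768, 0.1737]
orientation: [[0.953, 0.304, 0.004], [0.304, -0.953, 0.002], [0.004, -0.001, -1.0]]
force: [-0.2, -2.0, -0.8]
width: -0.001
finger_force: 0.0
```

Emit:
move_arm --jaw '[0,0]' --dp '[[0,0,0],[0,0,0]]' --turn '[[0,0,0],[0,0,0]]'

```text
t: 2.78
eef_pos: [0.4785, 0.071, 0.1742]
orientation: [[0.955, 0.297, 0.001], [0.297, -0.955, -0.0], [0.001, 0.0, -1.0]]
force: [-0.3, -0.1, 0.1]
width: 0.007
finger_force: 0.0
```

```bash
python3 -c "
from h import *
s=bot.read_state();print(s['t'],s['eef_pos'],s['joints'],s['force'])
R=np.array(s['orientation']);t=np.array([.503,.1336,.08]);print(R.T@(t-s['eef_pos'])/.2)"
```

```text
2.775 [0.47850317 0.07099436 0.17423923] [ 30.71126871   3.21548519 -45.24345228 106.18963024   2.4302312
  71.50557514 -88.00701324] [-0.27852539 -0.09847152  0.140352  ]
[ 0.20935314 -0.26283154  0.47128089]
```

Emit:
move_arm --jaw '[0,0,0,0,0]' --dp '[[0.105,-0.13,0],[0.104,-0.133,0.1],[0,0,0.2],[0,0,0.17],[0,0,0]]' --turn '[[0,0,0],[0,0,0],[0,0,0],[0,0,0],[0,0,0]]'

```text
t: 3.4
eef_pos: [0.5017, 0.1331, 0.0786]
orientation: [[0.955, 0.296, -0.002], [0.296, -0.955, -0.001], [-0.002, -0.0, -1.0]]
force: [-0.0, 0.8, 0.2]
width: 0.006
finger_force: 0.0
```

```bash
python3 -c "
from h import *
s=bot.read_state();print(s['t'],s['eef_pos'],s['joints'],s['force'])
y=np.radians(17.3)
im=eyes.get_image('side');u=proj('side',(.53,.14,.06));overlay('side',im,(.5852,.1597,y),'pics/s2.png',u,k=7,hw=(50,40))
im=eyes.get_image('top');u=proj('top',(.53,.14,.06));overlay('top',im,(.5852,.1597,y),'pics/t2.png',u,k=7,hw=(50,40))
a=cv2.imread('pics/s2.png');b=cv2.imread('pics/t2.png');cv2.imwrite('pics/both.png',cv2.resize(np.vstack([a,b]),None,fx=.53,fy=.53))
for n,z in(('tab_top',.0565),('ridge_back',.064)):
  for r in finder.spot_in(n,'side')[:1]: print(n,r)
"
```

```text
3.4 [0.50174224 0.1330684  0.07856529] [  22.27925688   15.11981723  -47.24706302  108.09200582   12.48278216
   62.21269619 -102.644992  ] [-0.00107786  0.8176557   0.2362685 ]
tab_top {'location': [253.2, 191.1], 'confidence': 0.55}
ridge_back {'location': [268.8, 180.3], 'confidence': 0.72}
```

View pics/s2.png

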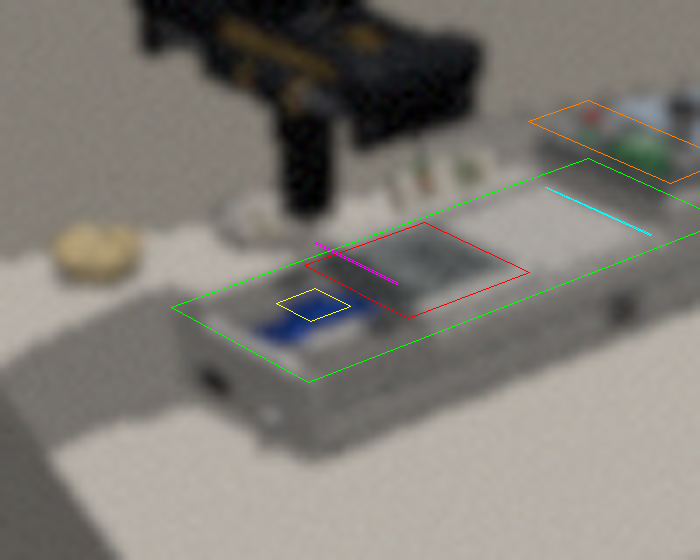

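View pics/t2.png

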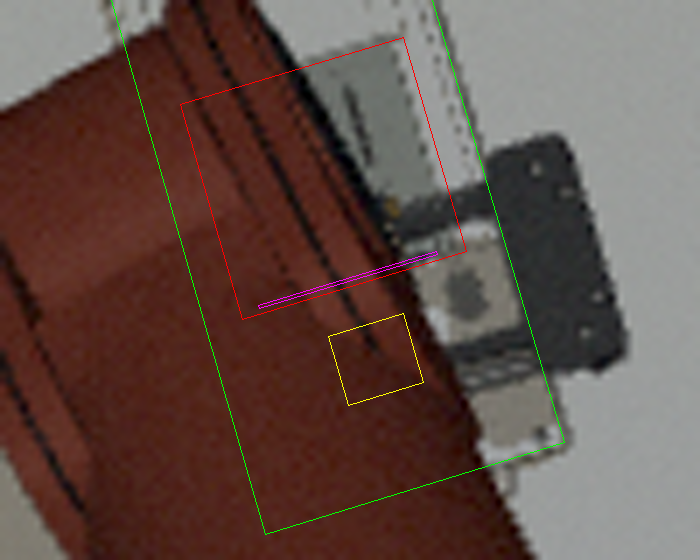

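Emit:
move_arm --jaw '[0,0,0,0,0]' --dp '[[0.005,0,0.06],[0,0,0.03],[0,0,0.01],[0,0,0.01],[0,0,0]]' --turn '[[0,0,0],[0,0,0],[0,0,0],[0,0,0],[0,0,0]]'

```text
t: 4.22
eef_pos: [0.5032, 0.1346, 0.0569]
orientation: [[0.955, 0.298, -0.0], [0.298, -0.955, 0.0], [-0.0, -0.0, -1.0]]
force: [-0.7, 0.1, 0.1]
width: 0.009
finger_force: 0.0
```

Emit:
move_arm --jaw '[0,0,0,0,0]' --dp '[[0,0,0.008],[0,0,0.008],[0,0,0.005],[0,0,0],[0,0,0]]' --turn '[[0,0,0],[0,0,0],[0,0,0],[0,0,0],[0,0,0]]'

```text
t: 4.85
eef_pos: [0.5032, 0.1346, 0.0528]
orientation: [[0.955, 0.298, 0.0], [0.298, -0.955, 0.0], [0.0, -0.0, -1.0]]
force: [0.8, -0.1, 0.3]
width: 0.006
finger_force: 0.0
```

Emit:
move_arm --jaw '[0,0,0,0]' --dp '[[0,0,0.006],[0,0,0.006],[0,0,0],[0,0,0]]' --turn '[[0,0,0],[0,0,0],[0,0,0],[0,0,0]]'

```text
t: 5.35
eef_pos: [0.5032, 0.1346, 0.0503]
orientation: [[0.955, 0.298, -0.0], [0.298, -0.955, 0.0], [-0.0, -0.0, -1.0]]
force: [0.4, 0.2, -0.6]
width: 0.008
finger_force: 0.0
```

```bash
python3 -c "
from h import *
s=bot.read_state();print(s['t'],s['eef_pos'],s['force'],s['ft_torque'])
y=np.radians(17.3)
im=eyes.get_image('side');u=proj('side',(.53,.14,.06));print([round(float(v),1) for v in proj('side',s['eef_pos'])],u);overlay('side',im,None,'pics/s3.png',u,k=12,hw=(30,23))
"
```

```text
5.35 [0.50316164 0.13456938 0.0503232 ] [ 0.39308724  0.17674812 -0.62580319] [ 0.02816544 -0.01327454 -0.02118077]
[252.3, 188.6] (np.float64(258.6173031213585), np.float64(184.18213930881413))
```

View pics/s3.png

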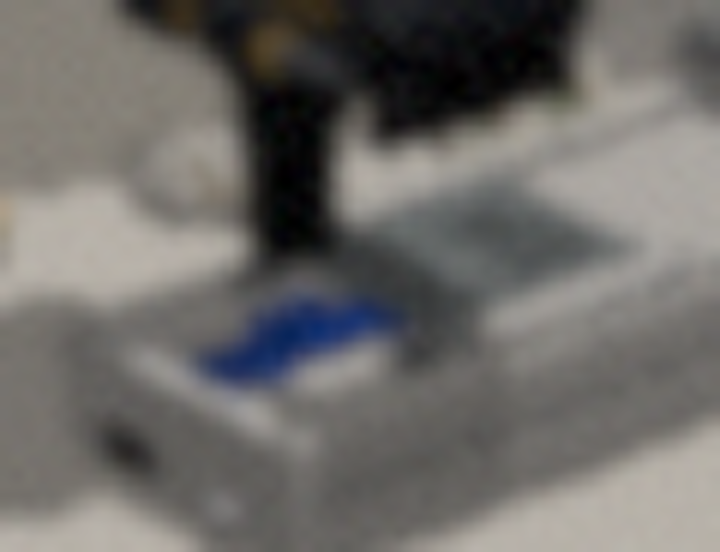

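```bash
python3 -c "
from h import *
a=cv2.imread('pics/side0.png');im=eyes.get_image('side')[:,:,::-1].copy();cv2.imwrite('pics/side3.png',im)
c1=cv2.resize(a[210:340,170:310],None,fx=4,fy=4,interpolation=cv2.INTER_CUBIC)[:, :400]
k=lambda q:cv2.resize(q[155:205,225:285],None,fx=6,fy=6,interpolation=cv2.INTER_CUBIC)
d=np.clip(cv2.absdiff(a,im).astype(int)*2,0,255).astype(np.uint8)
top=np.hstack([k(a),k(im)]);bot=np.hstack([k(d),cv2.resize(a[230:330,180:300],(360,300),interpolation=cv2.INTER_CUBIC)])
o=np.vstack([top,bot])
cv2.circle(o,(int((252.3-225)*6)+360,int((188.6-155)*6)),3,(0,0,255),-1);cv2.circle(o,(int((252.3-225)*6),int((188.6-155)*6)+300),3,(0,0,255),1)
cv2.circle(o,(360+int((229-180)*3),300+int((309-230)*3)),3,(0,0,255),-1)
cv2.imwrite('pics/diff.png',o)
"
```

```text
(no output)
```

View pics/diff.png

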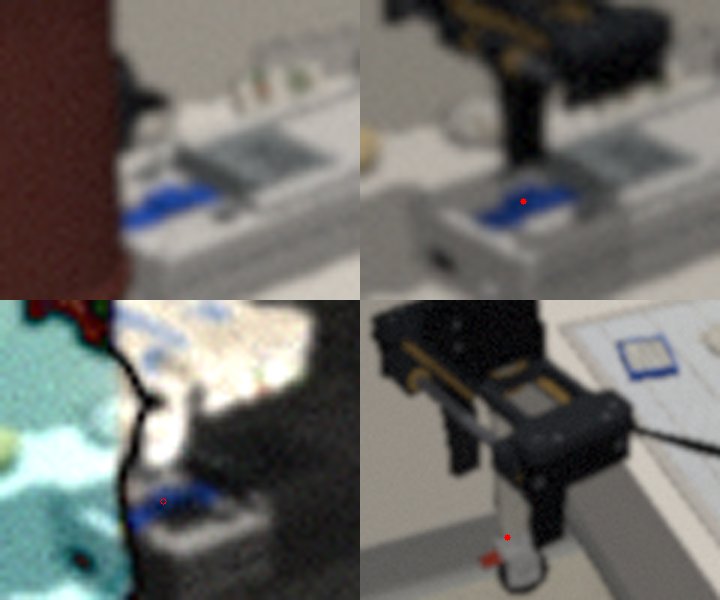

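The visible fingertips end about 18–20 mm above the reported TCP, and there is no contact force yet. So I'll go down by feel.

Emit:
move_arm --jaw '[0,0,0,0,0]' --dp '[[0,0,0.015],[0,0,0.01],[0,0,0.01],[0,0,0],[0,0,0]]' --turn '[[0,0,0],[0,0,0],[0,0,0],[0,0,0],[0,0,0]]'

```text
t: 6.08
eef_pos: [0.5032, 0.1346, 0.0433]
orientation: [[0.955, 0.298, -0.0], [0.298, -0.955, 0.0], [0.0, -0.0, -1.0]]
force: [-0.7, 0.2, 0.9]
width: 0.009
finger_force: 0.0
```

Emit:
move_arm --jaw '[0,0,0,0,0]' --dp '[[0,0,0.01],[0,0,0.01],[0,0,0],[0,0,0],[0,0,0]]' --turn '[[0,0,0],[0,0,0],[0,0,0],[0,0,0],[0,0,0]]'

```text
t: 6.7
eef_pos: [0.5032, 0.1346, 0.0394]
orientation: [[0.955, 0.298, 0.0], [0.298, -0.955, 0.0], [0.0, 0.0, -1.0]]
force: [-0.1, -0.3, 0.3]
width: 0.006
finger_force: 0.0
```

Emit:
move_arm --jaw '[0,0,0]' --dp '[[0,0,0.01],[0,0,0],[0,0,0]]' --turn '[[0,0,0],[0,0,0],[0,0,0]]'

```text
t: 7.08
eef_pos: [0.5032, 0.1346, 0.0373]
orientation: [[0.955, 0.298, -0.0], [0.298, -0.955, 0.0], [-0.0, -0.0, -1.0]]
force: [0.2, 0.5, 0.5]
width: 0.003
finger_force: 0.0
```

Emit:
move_arm --jaw '[0,0,0]' --dp '[[0,0,0.008],[0,0,0],[0,0,0]]' --turn '[[0,0,0],[0,0,0],[0,0,0]]'

```text
t: 7.45
eef_pos: [0.5032, 0.1346, 0.0357]
orientation: [[0.955, 0.298, -0.0], [0.298, -0.955, 0.0], [-0.0, -0.0, -1.0]]
force: [-0.0, 0.2, -0.0]
width: 0.006
finger_force: 0.0
```

Emit:
move_arm --jaw '[0,0,0]' --dp '[[0,0,0.008],[0,0,0],[0,0,0]]' --turn '[[0,0,0],[0,0,0],[0,0,0]]'

```text
t: 7.82
eef_pos: [0.5032, 0.1346, 0.0341]
orientation: [[0.955, 0.298, -0.0], [0.298, -0.955, 0.0], [-0.0, -0.0, -1.0]]
force: [-0.1, -1.3, 0.1]
width: 0.007
finger_force: 0.0
```

Emit:
move_arm --jaw '[0,0,0]' --dp '[[0,0,0.008],[0,0,0],[0,0,0]]' --turn '[[0,0,0],[0,0,0],[0,0,0]]'

```text
t: 8.2
eef_pos: [0.5032, 0.1346, 0.0325]
orientation: [[0.955, 0.298, -0.0], [0.298, -0.955, 0.0], [-0.0, -0.0, -1.0]]
force: [-0.6, -0.3, -0.6]
width: 0.007
finger_force: 0.0
```

```bash
python3 -c "
from h import *
im=eyes.get_image('side');p=cv2.imread('pics/side3.png')
print('old',p[170:196,252].sum(1).tolist());print('new',im[170:196,252].astype(int).sum(1).tolist())
print(proj('side',bot.read_state()['eef_pos']))
k=lambda q:cv2.resize(q[155:205,225:285],None,fx=11,fy=11,interpolation=cv2.INTER_CUBIC)
cv2.imwrite('pics/s4.png',k(im[:,:,::-1]))
"
```

```text
old [11, 7, 7, 11, 5, 9, 16, 36, 0, 20, 18, 59, 124, 210, 266, 258, 232, 169, 158, 156, 205, 289, 353, 360, 332, 333]
new [178, 134, 92, 29, 22, 22, 20, 17, 7, 26, 17, 15, 3, 35, 20, 19, 61, 84, 123, 147, 203, 286, 349, 356, 360, 383]
(np.float64(252.40070552996667), np.float64(193.00176331235497))
```

View pics/s4.png

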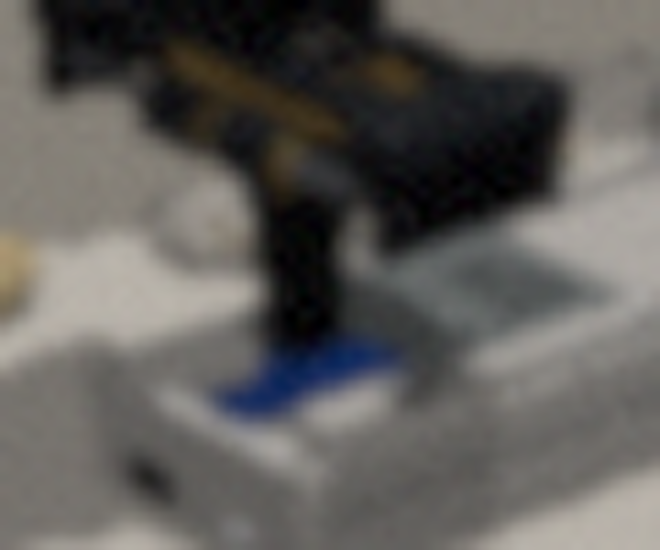

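Emit:
move_arm --jaw '[0,0,0]' --dp '[[0,0,0.01],[0,0,0],[0,0,0]]' --turn '[[0,0,0],[0,0,0],[0,0,0]]'

```text
t: 8.62
eef_pos: [0.5032, 0.1346, 0.0305]
orientation: [[0.955, 0.298, -0.0], [0.298, -0.955, 0.0], [-0.0, -0.0, -1.0]]
force: [0.5, -0.8, 0.5]
width: 0.009
finger_force: 0.0
```

Emit:
move_arm --jaw '[0,0,0]' --dp '[[0,0,0.01],[0,0,0],[0,0,0]]' --turn '[[0,0,0],[0,0,0],[0,0,0]]'

```text
t: 9.0
eef_pos: [0.5033, 0.1346, 0.0286]
orientation: [[0.955, 0.298, 0.0], [0.298, -0.955, 0.0], [0.0, -0.0, -1.0]]
force: [0.6, 0.7, 1.4]
width: 0.008
finger_force: 0.4
```

Emit:
move_arm --jaw '[0,0,0]' --dp '[[0,0,0.008],[0,0,0],[0,0,0]]' --turn '[[0,0,0],[0,0,0],[0,0,0]]'

```text
t: 9.38
eef_pos: [0.5035, 0.1347, 0.0272]
orientation: [[0.955, 0.298, 0.001], [0.298, -0.955, 0.0], [0.001, -0.0, -1.0]]
force: [0.6, 0.4, 3.6]
width: 0.006
finger_force: 1.8
```

Emit:
move_arm --jaw '[0,0,0]' --dp '[[0,0,0.008],[0,0,0],[0,0,0]]' --turn '[[0,0,0],[0,0,0],[0,0,0]]'

```text
t: 9.75
eef_pos: [0.5037, 0.1348, 0.0259]
orientation: [[0.955, 0.298, 0.001], [0.298, -0.955, 0.0], [0.001, 0.0, -1.0]]
force: [0.3, -0.2, 8.5]
width: 0.001
finger_force: 4.4
```

Emit:
move_arm --jaw '[0,0,0]' --dp '[[0,0,0.008],[0,0,0],[0,0,0]]' --turn '[[0,0,0],[0,0,0],[0,0,0]]'

```text
t: 10.12
eef_pos: [0.5039, 0.1348, 0.0253]
orientation: [[0.955, 0.298, 0.001], [0.298, -0.955, -0.001], [0.001, 0.001, -1.0]]
force: [-4.6, -2.1, 22.2]
width: 0.007
finger_force: 10.9
```

```bash
python3 -c "
from h import *
im=eyes.get_image('side')[:,:,::-1];a=cv2.imread('pics/side3.png')
k=lambda q:cv2.resize(q[160:205,235:300],None,fx=6,fy=6,interpolation=cv2.INTER_CUBIC)
cv2.imwrite('pics/s5.png',np.hstack([k(a),k(im)]))
for r in finder.spot_in('cover','side')[:1]+finder.spot_in('ridge_back','side')[:1]: print(r)
g=lambda q:cv2.cvtColor(np.ascontiguousarray(q[165:188,268:290]),cv2.COLOR_BGR2GRAY).astype(np.float32)
print(cv2.phaseCorrelate(g(a),g(im)))
"
```

```text
{'location': [298.5, 277.9], 'confidence': 0.67}
{'location': [269.2, 179.6], 'confidence': 0.52}
((1.4109731762334974, -0.37170978401288224), 0.512879766523838)
```

View pics/s5.png

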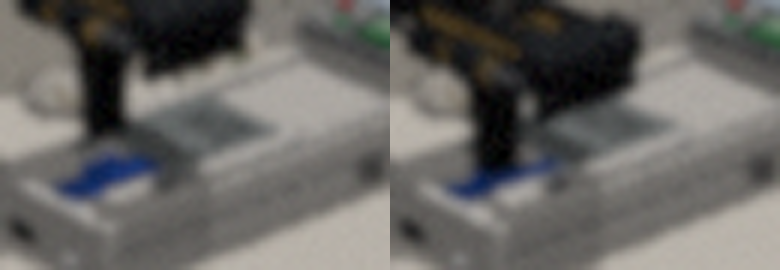

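```bash
python3 -c "
from h import *
W=model(.5852,.1597,np.radians(17.3))[0]
print(np.subtract(proj('side',W((0,0,.055))),proj('side',W((-.007,0,.055)))))"
```

```text
[ 1.45509272 -0.53699759]
```

Emit:
move_arm --jaw '[0,0,0,0,0]' --dp '[[0,0,-0.03],[0,0,-0.022],[0.03,0,0],[0.03,0,0],[0,0,0]]' --turn '[[0,0,0],[0,0,0],[0,0,0],[0,0,0],[0,0,0]]'

```text
t: 10.9
eef_pos: [0.5149, 0.1384, 0.0338]
orientation: [[0.955, 0.298, -0.001], [0.298, -0.955, 0.0], [-0.0, -0.001, -1.0]]
force: [-0.0, -0.2, -0.4]
width: -0.001
finger_force: 0.0
```

Emit:
move_arm --jaw '[0,0,0,0,0]' --dp '[[0.03,0,0],[0.03,0,0],[0.03,0,0],[0.03,0,0],[0.03,0,0]]' --turn '[[0,0,0],[0,0,0],[0,0,0],[0,0,0],[0,0,0]]'

```text
t: 11.52
eef_pos: [0.5436, 0.1472, 0.0341]
orientation: [[0.955, 0.298, -0.0], [0.298, -0.955, 0.0], [-0.0, -0.0, -1.0]]
force: [-1.2, 0.1, -0.1]
width: 0.008
finger_force: 0.3
```

Emit:
move_arm --jaw '[0,0,0,0,0]' --dp '[[0.03,0,0],[0.03,0,0],[0.03,0,0],[0.03,0,0],[0,0,0]]' --turn '[[0,0,0],[0,0,0],[0,0,0],[0,0,0],[0,0,0]]'

```text
t: 12.15
eef_pos: [0.5667, 0.1545, 0.0342]
orientation: [[0.955, 0.298, 0.0], [0.298, -0.955, 0.0], [0.0, -0.0, -1.0]]
force: [0.4, 0.3, 0.3]
width: 0.007
finger_force: 0.0
```

```bash
python3 -c "
from h import *
im=eyes.get_image('side');
for n in('cover','ridge_back','filter'):
  for r in finder.spot_in(n,'side')[:1]: print(n,r,ray('side',r['location'],.06))
s=bot.read_state();print(s['eef_pos'],s['force'])"
```

```text
cover {'location': [281.4, 177.7], 'confidence': 0.64} [0.62750148 0.15721118 0.06      ]
ridge_back {'location': [277.7, 178.6], 'confidence': 0.49} [0.61184243 0.15556964 0.06      ]
[0.56610014 0.15418547 0.03416953] [0.25920089 0.60637091 0.39665231]
```

Emit:
move_arm --jaw '[0,0,0,0,0]' --dp '[[0.03,0,0],[0.03,0,0],[0.03,0,0],[0.03,0,0],[0.02,0,0]]' --turn '[[0,0,0],[0,0,0],[0,0,0],[0,0,0],[0,0,0]]'

```text
t: 12.98
eef_pos: [0.5933, 0.1628, 0.0341]
orientation: [[0.955, 0.298, -0.0], [0.298, -0.955, 0.0], [-0.0, -0.0, -1.0]]
force: [-0.9, -0.3, 0.2]
width: 0.004
finger_force: 0.5
```

Emit:
move_arm --jaw '[0,0,0,0]' --dp '[[0.015,0,0],[0.015,0,0],[0,0,0],[0,0,0]]' --turn '[[0,0,0],[0,0,0],[0,0,0],[0,0,0]]'

```text
t: 13.48
eef_pos: [0.5987, 0.1644, 0.0342]
orientation: [[0.955, 0.298, 0.0], [0.298, -0.955, 0.0], [0.0, -0.0, -1.0]]
force: [-0.1, 0.5, 0.3]
width: 0.005
finger_force: 0.0
```

Travelled 99 mm, and about 5 mm should remain. I'll creep until the end stop shows in the force.

Emit:
move_arm --jaw '[0,0,0]' --dp '[[0.015,0,0],[0.015,0,0],[0,0,0]]' --turn '[[0,0,0],[0,0,0],[0,0,0]]'

```text
t: 13.85
eef_pos: [0.6046, 0.1662, 0.0341]
orientation: [[0.955, 0.298, 0.0], [0.298, -0.955, 0.0], [0.0, -0.0, -1.0]]
force: [-0.5, 0.3, -0.8]
width: 0.008
finger_force: 0.0
```

Emit:
move_arm --jaw '[0,0]' --dp '[[0.008,0,0],[0,0,0]]' --turn '[[0,0,0],[0,0,0]]'

```text
t: 14.1
eef_pos: [0.6049, 0.1662, 0.034]
orientation: [[0.955, 0.298, -0.002], [0.298, -0.955, -0.001], [-0.002, 0.0, -1.0]]
force: [-5.3, -1.8, 4.0]
width: 0.003
finger_force: 3.0
```

Emit:
move_arm --jaw '[0,0,0,0,0]' --dp '[[-0.05,0,0],[-0.05,0,0],[0,0,-0.2],[0,0,-0.3],[-0.1,0.2,-0.2]]' --turn '[[0,0,0],[0,0,0],[0,0,0],[0,0,0],[0,0,0]]'

```text
t: 14.72
eef_pos: [0.5794, 0.1202, 0.1771]
orientation: [[0.953, 0.304, 0.003], [0.304, -0.953, 0.003], [0.004, -0.002, -1.0]]
force: [1.4, -0.9, 0.0]
width: 0.007
finger_force: 0.0
```

Emit:
move_arm --jaw '[0,0,0,0,0]' --dp '[[-0.2,0.22,0],[-0.2,0.22,0],[-0.2,0.22,0],[-0.1,0.22,0],[0,0,0]]' --turn '[[0,0,0],[0,0,0],[0,0,0],[0,0,0],[0,0,0]]'

```text
t: 15.35
eef_pos: [0.497, -0.0978, 0.174]
orientation: [[0.957, 0.291, -0.0], [0.291, -0.957, -0.002], [-0.001, 0.002, -1.0]]
force: [-0.0, 1.6, 0.6]
width: 0.003
finger_force: 0.0
```

```bash
python3 -c "
from h import *
im=eyes.get_image('top');overlay('top',im,(.5852,.1597,np.radians(17.3)),'pics/end.png',(191,197),k=6,cx=.069,hw=(55,50))
s=bot.read_state();print(s['t'],s['eef_pos'],s['force'],s['joint_velocities'])"
```

```text
15.4 [ 0.497623   -0.09501755  0.17407368] [0.74317212 0.23923419 0.81506809] [-2.17159945  0.42880416 -2.61650689 -0.51379027 -0.55636188  0.02263169
 -0.75913298]
```

View pics/end.png

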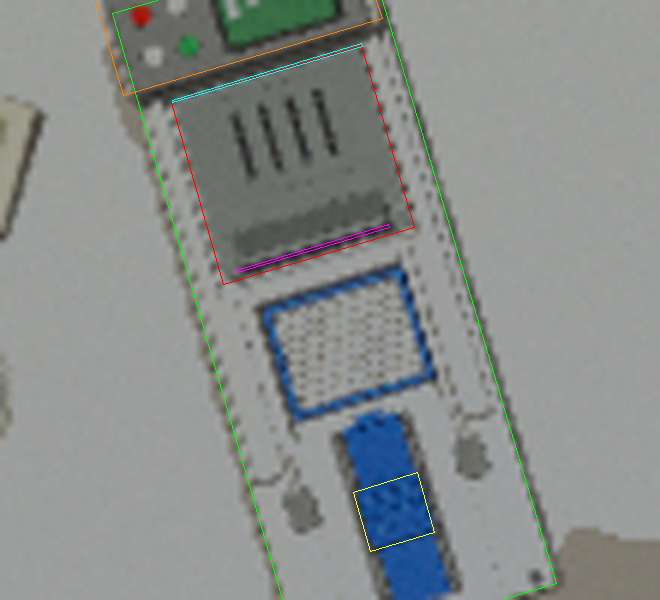

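The picture shows the filter fully bare at (350,340). The cover is straight against the end stop, matching the red outline, and the arm is clear.

```bash
python3 -c "
from h import *
print(bot.hand_in())"
```

```text
the job is handed in; nothing more can be done
None
```

I pressed the tab until the cover sprang forward, then pushed the cover to its end stop; the filter is fully bare and I handed the job in at about 15 s, but the hand-in returned no verdict.

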